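Line up the finishing supplies by height on the supply rail

TASK

Set the four supplies from the left side of the bench (bottle, lidded tin, thread spool, low steel cup) on the wooden supply rail, one standing upright in the middle of each round dark pad, in order of height: the tallest on the pad next to the tall upright end stop, then each next shorter one, down to the shortest at the far end of the row. The end stop may be at either end of the rail. Lift them clear over the wooden divider in between, knock none of them over, and leave the sanding block that lies among them where it is.

Things in the scene. Friction and masses are not known exactly. Their poses are not given: they have to be found in the camera images.
- tall_bottle: cream-white upright bottle with a black cap, the tallest, 112 mm high; flat-sided oval body 34 mm (its x axis) by 56 mm (its y axis) up to about 80 mm, above that shoulders narrowing to a round cap 25 mm across from 93 to 112 mm; 0.16 kg. Grasp across the 34 mm side. Origin at the centre of its underside, z up
- lidded_tin: round blue-green tin with a lid that is fixed on, 58 mm high and 61 mm across at the lid (top 8 mm), body 58 mm across; 0.12 kg. Origin at the centre of its underside, z up
- spool: pale thread spool standing on end, 41 mm high, 29 mm across, 0.03 kg. Origin at the centre of its underside, z up
- low_cup: low round dark steel cup, open at the top, the shortest, 26 mm high, 45 mm across outside; 0.05 kg. Origin at the centre of its underside, z up
- pad_1: round dark rubber pad, 66 mm across, fixed on the light wooden supply rail (board 332 x 96 x 12 mm on the bench); the leftmost (robot's view) of four in a straight row, 78 mm apart. Origin at the centre of its underside, 12 mm above the bench, its top 14 mm above the bench. Its y axis runs along the rail towards pad_1, its x axis across the rail, away from the robot
- pad_2: round dark rubber pad, 66 mm across, fixed on the light wooden supply rail (board 332 x 96 x 12 mm on the bench); the second from the left of four in a straight row, 78 mm apart. Origin at the centre of its underside, 12 mm above the bench, its top 14 mm above the bench. Its y axis runs along the rail towards pad_1, its x axis across the rail, away from the robot
- pad_3: round dark rubber pad, 66 mm across, fixed on the light wooden supply rail (board 332 x 96 x 12 mm on the bench); the third from the left of four in a straight row, 78 mm apart. Origin at the centre of its underside, 12 mm above the bench, its top 14 mm above the bench. Its y axis runs along the rail towards pad_1, its x axis across the rail, away from the robot
- pad_4: round dark rubber pad, 66 mm across, fixed on the light wooden supply rail (board 332 x 96 x 12 mm on the bench); the rightmost of four in a straight row, 78 mm apart. Origin at the centre of its underside, 12 mm above the bench, its top 14 mm above the bench. Its y axis runs along the rail towards pad_1, its x axis across the rail, away from the robot
- end_stop: dark upright wooden end stop with a brass strip on its top edge, 10 mm thick, 84 mm wide across the rail, standing 59 mm high on one end of the rail (its top 71 mm above the bench), 42 mm from the centre of the end pad beside it: either pad_1 or pad_4. Fixed. The other end has only a dark wooden lip 6 mm high. Origin at the centre of its underside
- sanding_block: bystander, to be left alone: flat sanding block 30 x 62 x 12 mm lying loose among the supplies. Origin at the centre of its underside. (Between the supplies and the rail stands a fixed upright wooden divider with a tool rack, near y = 0.05, about 0.2 m high with tool handles at its back: lift over it; 0.3 m is a safe TCP height)
Not all that is in view belongs to the job. Several things have the shape of the low_cup; the one meant has the colours described above.

How it is judged:
By the outcome, as a careful person would: the job done as asked, in the order asked, and still so for the second after the job is handed in, with the robot touching nothing.
It also fails if it takes over 128 s, if anything falls off the work surface, if the arm or the gripper's body presses on something with over 40 N, if the wrist force passes 120 N, or if a joint passes its speed limit or range.

ROBOT

A 7-joint arm with a two-finger parallel gripper is mounted at the origin on a cart in front of the work surface, level with it; the furniture and walls round the work are solid. World frame = base frame: x ahead of the robot, y to its left, z up, the work surface at z = 0. Lengths are in mm, angles in rad, forces in N, time in s.
With the tool pointing down it reaches from about 350 to 900 mm from the base axis. Payload 8.1 kg.
Tool frame: the origin (TCP) lies between the finger pads, 19 mm behind the fingertips; this is the grasp point; z points along the fingers, y is the line along which they close (so a half turn about z gives the same grasp; the last joint's range is limited). The gripper opens to 92 mm and grips with 3 to 60 N. Pads are 19 mm wide; open, the fingers measure 130 mm over their backs; the gripper's body (75 mm by 190 mm) begins 47 mm behind the grasp point.
Start: joints at [-1.375, 0.434, 0.025, 1.573, -0.012, 1.134, -0.075], TCP at [184.01, 597.311, 245.542] pointing down, gripper open.
Joint ranges: [-2.62, 2.62], [-0.44, 2.09], [-1.27, 1.32], [0.08, 2.57], [-1.32, 4.46], [0.12, 2], [-2.74, 2.74]. Speed limits (rad/s): [2.22, 2.22, 3.01, 3.01, 3.14, 3.14, 3.14].

INTERFACE

Orientations are given as a 3x3 rotation matrix whose columns are the frame's x, y, z axes.
In Python, from station import observe, grab_frame, get_calibration, job_done gives the robot as it stands. The module is installed in compiled form; this text tells all that it offers.
- The arm moves only by the tool servo_tool, never from a script. Its arguments are lists of equal length, an entry for each row: "delta_rot": the turn, a rotation vector about the tool's x, y, z in degrees, a list of three; "translation": the shift along the tool's x, y, z in mm, a list of three; "claw": the closure, from 0 (fully open) to 1 (shut). A call has 1 to 12 rows; each row shifts and turns the commanded pose from where the row before left it, along the tool's axes as they then stand; what a row does not reach is not made up. A row lasts 1/8 s, in which the tool goes at most 62.5 mm and 10.7 degrees, less where a joint would pass 70% of its speed; a pose out of reach is approached as far as the arm can. A call with a gripper value outside its range is refused whole. The fingers move at their own pace and stop on an object; "newtons" is the grip in N (left out, the last holds). Time passes only in rows, so rows that do not move let the fingers close. It gives the time, the measured TCP pose, the force, the opening and the grip force at its end, in the units of the state.
- observe(): the state, without advancing time (a new reading comes with each control period).
- grab_frame(name): name is "scene" or "top" or "wrist"; returns the picture (420x560x3 uint8, blue, green, red); there is no depth.
- get_calibration(name): a dict with "camera_matrix" (3x3 intrinsics, pixels), "cam_to_world" (4x4, takes a point from camera to world coordinates). Camera axes: x right, y up, looking along -z (the intrinsics and any distortion apply to the point x, -y, -z); pixel columns grow to the right and rows downward; lengths in mm; the calibration is good to about 2 mm. A picture is of the moment at which its call begins: read the wrist's pose just before it. get_calibration takes no time and is no camera call; for the wrist camera it gives the pose at the moment of the call.
- job_done(): hands the job in; it is judged then, once.
The state is a dict: "time_s": time; "qpos": joint angles; "joint_vel": joint speeds; "joint_efforts": joint torques, N m; "tool_pos": TCP position; "eef_rot": TCP orientation; "ft_force": force on the tool from outside, world axes, zero at the start; "ft_torque": the same for the moment, N m; "grip_width": finger opening in mm; "finger_force": force on a finger pad.
Only numpy, scipy, OpenCV 4.12 (cv2) and the standard library are available. Lean on these libraries where they do the work, as an engineer would, in place of code of your own. Each camera call takes 0.05 s, during which the arm holds its last target. There are 200 camera calls.

## Working session

There is one attempt and no reset: what is moved stays moved. The work goes in short steps, Python scripts to look and compute and a tool call to move; the robot and the scene stay as the last step left them, time stands still between calls to the robot, and variables do not carry over. Pictures are saved under pics/ and viewed, at most 14 in all, crops included, and the job is handed in when it is done.

Besides the shell and the picture viewer there is one more tool, called after "Call:" by a JSON object that holds its "name" and its "arguments", one argument or row to a line. servo_tool: Moves the arm, as the interface text tells. Its arguments: {"type":"object","properties":{"delta_rot":{"type":"array","items":{"type":"array","items":{"type":"number"}}},"translation":{"type":"array","items":{"type":"array","items":{"type":"number"}}},"claw":{"type":"array","items":{"type":"number"}},"newtons":{"type":"number"}},"required":["delta_rot","translation","claw"]}

```bash
mkdir -p pics; python3 - <<'E'
from station import *
import cv2,numpy as np
np.set_printoptions(precision=3,suppress=True)
s=observe();print(s['time_s'],s['tool_pos'],s['eef_rot'],s['grip_width'])
for n in("scene","top","wrist"):
    c=get_calibration(n);print(n,{k:np.array(v) if not isinstance(v,str) else v for k,v in c.items()})
    cv2.imwrite(f'pics/{n}0.png',grab_frame(n))
E
```

```text
0.0 [183.914 596.826 244.751] [[-0.956  0.294 -0.   ]
 [ 0.294  0.956 -0.002]
 [-0.    -0.002 -1.   ]] 91.75365834418466
scene {'camera_matrix': array([[515.548,   0.   , 272.011],
       [  0.   , 515.548, 202.659],
       [  0.   ,   0.   ,   1.   ]]), 'cam_to_world': array([[  -0.726,    0.434,   -0.533, -315.209],
       [  -0.687,   -0.435,    0.582,  904.   ],
       [   0.021,    0.789,    0.614,  994.91 ],
       [   0.   ,    0.   ,    0.   ,    1.   ]])}
top {'camera_matrix': array([[379.448,   0.   , 279.592],
       [  0.   , 379.448, 211.672],
       [  0.   ,   0.   ,   1.   ]]), 'cam_to_world': array([[  0.002,   0.995,  -0.096, 423.814],
       [ -1.   ,   0.   ,  -0.013,   2.609],
       [ -0.013,   0.096,   0.995, 922.858],
       [  0.   ,   0.   ,   0.   ,   1.   ]])}
wrist {'camera_matrix': array([[321.731,   0.   , 275.903],
       [  0.   , 321.731, 206.131],
       [  0.   ,   0.   ,   1.   ]]), 'cam_to_world': array([[  0.295,  -0.923,  -0.247, 119.149],
       [  0.956,   0.284,   0.077, 616.93 ],
       [ -0.001,  -0.258,   0.966, 382.643],
       [  0.   ,   0.   ,   0.   ,   1.   ]])}
```

View pics/top0.png

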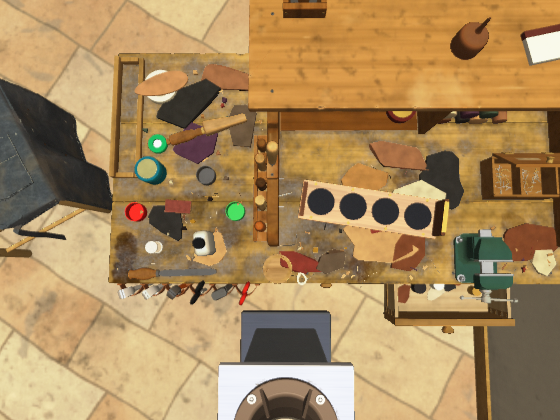

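View pics/scene0.png

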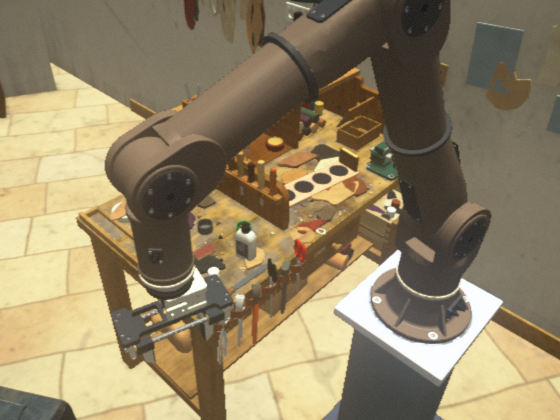

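Top view: candidates for the cup are dark (206,176), red (136,212), green (236,212), and a ring (157,144). I pick the dark one. The tin is at (150,170), the bottle at (203,243) and the spool at (153,247). The pads run from (321,203) to (417,216), with the end stop at about (443,217). I'll check these with a close crop.

```bash
python3 - <<'E'
import cv2,numpy as np
i=cv2.imread('pics/top0.png')
a=cv2.resize(i[120:290,110:280],None,fx=3.5,fy=3.5,interpolation=cv2.INTER_CUBIC)[:595]
cv2.imwrite('pics/c1.png',a)
b=cv2.resize(i[165:250,290:460],None,fx=4.5,fy=4.5,interpolation=cv2.INTER_CUBIC)
cv2.imwrite('pics/c2.png',b)
E
```

```text
(no output)
```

View pics/c1.png

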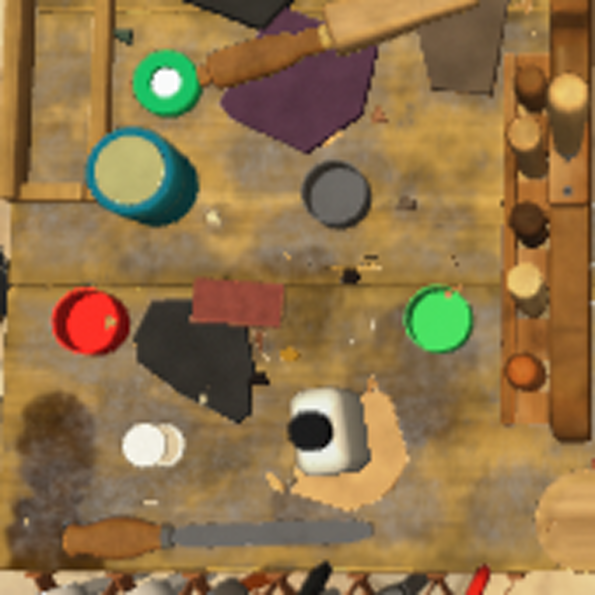

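View pics/c2.png

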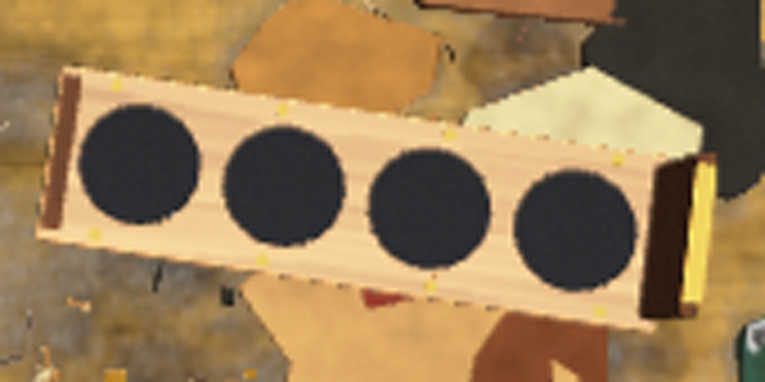

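```bash
cat > h.py <<'E'
from station import *
import cv2,numpy as np
np.set_printoptions(precision=1,suppress=True)
def ray(px,z,c):
    K=np.array(c['camera_matrix']);T=np.array(c['cam_to_world'])
    d=np.linalg.inv(K)@[px[0],px[1],1.]
    d=T[:3,:3]@[d[0],-d[1],-d[2]];o=T[:3,3]
    return o+d*(z-o[2])/d[2]
def proj(p,c):
    K=np.array(c['camera_matrix']);T=np.array(c['cam_to_world'])
    q=T[:3,:3].T@(np.array(p,float)-T[:3,3]);q=K@[q[0],-q[1],-q[2]]
    return q[:2]/q[2]
E
python3 - <<'E'
from h import *
c=get_calibration('top')
print({k for k in c})
f=lambda p,s,o:((p[0]+.5)/s-.5+o[0],(p[1]+.5)/s-.5+o[1])
for n,p,z in [('tin',(129,170),58),('spool',(145,445),41),('cup',(337,190),26),('capt',(310,431),112),('bodyTL',(300,393),80),('bodyTR',(354,390),80),('bodyBR',(364,470),40),('base',(340,433),20),('green',(438,318),26),('red',(91,320),26),('bl0',(192,278),12),('bl1',(285,327),12),('divtop',(570,435),150)]:
    print(n,ray(f(p,3.5,(110,120)),z,c))
P=[]
for p in [(140,164),(284,186),(430,209),(575,230)]:
    P.append(ray(f(p,4.5,(290,165)),14,c));print(P[-1])
d=P[0]-P[3];print(np.linalg.norm(d)/3,np.degrees(np.arctan2(d[1],d[0])))
E
```

```text
{'cam_to_world', 'camera_matrix'}
tin [608.6 324.2  58. ]
spool [426.6 313.3  41. ]
cup [601.3 192.   26. ]
capt [435.1 187.4 112. ]
bodyTL [459.6 201.6  80. ]
bodyTR [461.5 167.2  80. ]
bodyBR [410.4 167.3  40. ]
base [435.  187.9  20. ]
green [512.9 121.4  26. ]
red [511.5 358.5  26. ]
bl0 [542.2 294.7  12. ]
bl1 [508.1 229.1  12. ]
divtop [432.4  27.4 150. ]
[537.  -84.1  14. ]
[ 525.2 -160.8   14. ]
[ 512.9 -238.2   14. ]
[ 501.7 -314.8   14. ]
77.77581684361807 81.27971597622833
```

Call:
{"name": "servo_tool", "arguments": {
  "delta_rot": [
    [0,0,-8.5],
    [0,0,-8.6],
    [0,0,0],
    [0,0,0],
    [0,0,0],
    [0,0,0],
    [0,0,0],
    [0,0,0],
    [0,0,0],
    [0,0,0],
    [0,0,0],
    [0,0,0]
  ],
  "translation": [
    [0,0,-10],
    [0,0,-10],
    [-28,-36,0],
    [-28,-36,0],
    [-28,-36,0],
    [-28,-36,0],
    [-28,-36,0],
    [-28,-36,0],
    [-28,-36,0],
    [-28,-36,0],
    [-28,-36,0],
    [0,0,0]
  ],
  "claw": [0,0,0,0,0,0,0,0,0,0,0,0]
}}

```text
time_s: 1.65
tool_pos: [438.1, 269.5, 265.5]
eef_rot: [[-1.0, 0.007, 0.001], [0.007, 1.0, -0.001], [-0.001, -0.001, -1.0]]
ft_force: [-0.8, 0.9, -0.4]
grip_width: 91.9
finger_force: 0.0
```

```bash
python3 - <<'E'
from h import *
s=observe();print(s['time_s'],s['tool_pos'],s['eef_rot'])
c=get_calibration('wrist');i=grab_frame('wrist');cv2.imwrite('pics/w1.png',i);np.save('c1.npy',c,allow_pickle=True)
t=get_calibration('top');sc=get_calibration('scene')
for z in(0,100,200,300,400,500):
    p=ray((250,108),z,t);q=ray((420,108),z,t);print(z,p,proj(p,sc),q,proj(q,sc))
for p in [(608,324,0),(600,335,0),(426,313,0)]:print(proj(p,t))
E
```

```text
1.65 [438.1 269.5 265.5] [[-1.  0.  0.]
 [ 0.  1. -0.]
 [-0. -0. -1.]]
0 [774.3  89.9   0. ] [194.  189.7] [ 772.8 -335.1    0. ] [283.1 141.7]
100 [736.3  80.4 100. ] [202.  167.5] [ 735.  -298.5  100. ] [285. 125.]
200 [698.3  71.  200. ] [210.8 143.1] [ 697.2 -261.9  200. ] [287.1 106.2]
300 [660.4  61.5 300. ] [220.5 116. ] [ 659.4 -225.3  300. ] [289.5  85.1]
400 [622.4  52.1 400. ] [231.3  86. ] [ 621.5 -188.7  400. ] [292.2  61. ]
500 [584.4  42.6 500. ] [243.4  52.4] [ 583.7 -152.1  500. ] [295.3  33.4]
[155.  173.4]
[150.5 176.5]
[157.1 247.1]
```

View pics/w1.png

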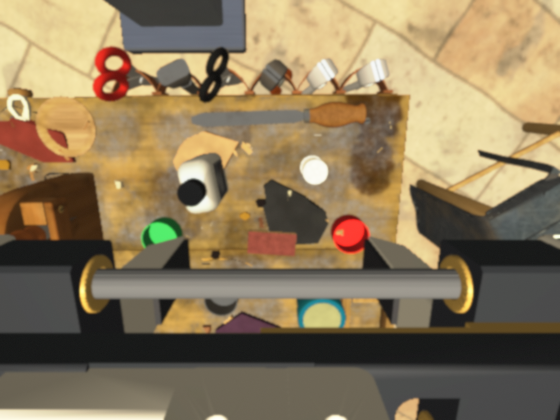

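Wrist view: bottle cap at (191,191), spool top at (314,169), red cup (350,233), green cup (162,236), sanding block (272,243). I'll cross-check the positions and the bottle's angle.

```bash
python3 - <<'E'
from h import *
c=np.load('c1.npy',allow_pickle=True).item()
print(ray((191,191),112,c),ray((314.5,169),41,c),ray((320,314),58,c))
i=cv2.imread('pics/w1.png');t=cv2.imread('pics/top0.png')
# bottle white mask, top view
for n,im,r in(('w',i,(145,220,165,235)),('t',t,(225,262,185,222))):
    h=cv2.cvtColor(im,cv2.COLOR_BGR2HSV)[r[0]:r[1],r[2]:r[3]]
    print(n);cv2.imwrite(f'pics/b{n}.png',cv2.resize(im[r[0]:r[1],r[2]:r[3]],None,fx=7,fy=7,interpolation=cv2.INTER_CUBIC))
a=cv2.imread('pics/bw.png');b=cv2.imread('pics/bt.png')
H=max(a.shape[0],b.shape[0]);a=cv2.copyMakeBorder(a,0,H-a.shape[0],0,0,0);b=cv2.copyMakeBorder(b,0,H-b.shape[0],0,0,0)
cv2.imwrite('pics/bb.png',np.hstack([a,b])[:600,:800])
E
```

```text
[433.2 190.3 112. ] [424.1 312.6  41. ] [599.4 321.5  58. ]
w
t
```

View pics/bb.png

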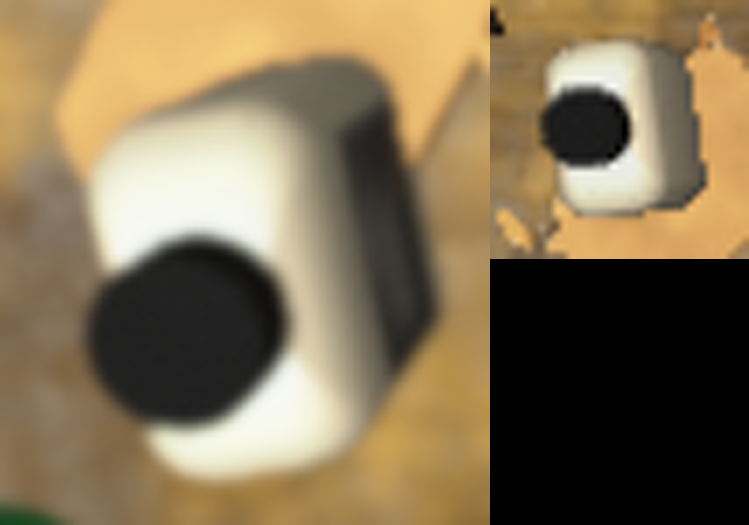

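Call:
{"name": "servo_tool", "arguments": {
  "delta_rot": [
    [0,0,0],
    [0,0,0],
    [0,0,-7.5],
    [0,0,0],
    [0,0,0],
    [0,0,0],
    [0,0,0],
    [0,0,0],
    [0,0,0],
    [0,0,0],
    [0,0,0],
    [0,0,0]
  ],
  "translation": [
    [1,-40,0],
    [2,-40,0],
    [0,0,0],
    [0,0,30],
    [0,0,30],
    [0,0,30],
    [0,0,30],
    [0,0,30],
    [0,0,20],
    [0,0,14],
    [0,0,10],
    [0,0,0]
  ],
  "claw": [0,0,0,0,0,0,0,0,0,0,0,0]
}}

```text
time_s: 3.2
tool_pos: [432.5, 193.5, 71.2]
eef_rot: [[-0.991, -0.131, -0.001], [-0.131, 0.991, -0.0], [0.001, -0.0, -1.0]]
ft_force: [-0.1, 0.5, 0.7]
grip_width: 92.0
finger_force: 0.0
```

Call:
{"name": "servo_tool", "arguments": {
  "delta_rot": [
    [0,0,0],
    [0,0,0],
    [0,0,0],
    [0,0,0],
    [0,0,0],
    [0,0,0],
    [0,0,0],
    [0,0,0]
  ],
  "translation": [
    [0,0,0],
    [0,0,0],
    [0,0,0],
    [0,0,0],
    [0,0,0],
    [0,0,0],
    [0,0,0],
    [0,0,0]
  ],
  "claw": [0.3,0.5,0.7,0.8,0.8,0.8,0.8,0.8],
  "newtons": 15
}}

```text
time_s: 4.2
tool_pos: [432.9, 193.0, 71.5]
eef_rot: [[-0.992, -0.13, 0.0], [-0.13, 0.992, -0.0], [0.0, -0.0, -1.0]]
ft_force: [-0.2, -1.6, 1.9]
grip_width: 34.4
finger_force: 14.7
```

Call:
{"name": "servo_tool", "arguments": {
  "delta_rot": [
    [0,0,0],
    [0,0,0],
    [0,0,9.75],
    [0,0,9.75],
    [0,0,9.75],
    [0,0,9.75],
    [0,0,9.75],
    [0,0,9.75],
    [0,0,9.75],
    [0,0,9.75],
    [0,0,9.75],
    [0,0,9.75]
  ],
  "translation": [
    [0,0,-20],
    [0,0,-32],
    [0,0,-20],
    [0,0,-20],
    [0,0,-20],
    [0,0,-18],
    [0,0,-18],
    [0,0,-18],
    [0,0,-18],
    [0,0,-18],
    [0,0,-18],
    [0,0,-18]
  ],
  "claw": [0.8,0.8,0.8,0.8,0.8,0.8,0.8,0.8,0.8,0.8,0.8,0.8]
}}

```text
time_s: 5.7
tool_pos: [432.4, 193.2, 309.8]
eef_rot: [[0.006, 1.0, -0.001], [1.0, -0.006, -0.0], [-0.0, -0.001, -1.0]]
ft_force: [-0.8, 0.8, -2.6]
grip_width: 33.5
finger_force: 14.9
```

Call:
{"name": "servo_tool", "arguments": {
  "delta_rot": [
    [0,0,0],
    [0,0,0],
    [0,0,0],
    [0,0,0],
    [0,0,0],
    [0,0,0],
    [0,0,0],
    [0,0,0],
    [0,0,0],
    [0,0,0],
    [0,0,0],
    [0,0,0]
  ],
  "translation": [
    [-25,0,0],
    [-45,0,0],
    [-45,0,0],
    [-45,0,0],
    [-45,0,0],
    [-45,0,0],
    [-45,0,0],
    [-45,0,0],
    [-45,10,0],
    [-45,15,0],
    [-40,20,0],
    [-25,20,0]
  ],
  "claw": [0.8,0.8,0.8,0.8,0.8,0.8,0.8,0.8,0.8,0.8,0.8,0.8]
}}

```text
time_s: 7.2
tool_pos: [497.7, -303.6, 309.0]
eef_rot: [[0.002, 1.0, -0.001], [1.0, -0.002, -0.0], [-0.0, -0.001, -1.0]]
ft_force: [1.4, 0.1, -1.9]
grip_width: 33.4
finger_force: 14.9
```

Call:
{"name": "servo_tool", "arguments": {
  "delta_rot": [
    [0,0,0],
    [0,0,0],
    [0,0,0],
    [0,0,0],
    [0,0,0]
  ],
  "translation": [
    [-10,2,30],
    [0,0,35],
    [0,0,35],
    [0,0,20],
    [0,0,0]
  ],
  "claw": [0.8,0.8,0.8,0.8,0.8]
}}

```text
time_s: 7.82
tool_pos: [498.8, -310.8, 187.8]
eef_rot: [[0.0, 1.0, -0.003], [1.0, -0.0, 0.002], [0.002, -0.003, -1.0]]
ft_force: [0.2, 0.5, -1.5]
grip_width: 33.2
finger_force: 14.9
```

```bash
python3 - <<'E'
from h import *
s=observe();print(s['time_s'],s['tool_pos'],s['ft_force'])
c=get_calibration('wrist');i=grab_frame('wrist');cv2.imwrite('pics/w2.png',i);np.save('c2.npy',c,allow_pickle=True)
E
```

```text
7.825 [ 498.8 -310.8  187.8] [ 0.2  0.5 -1.5]
```

View pics/w2.png

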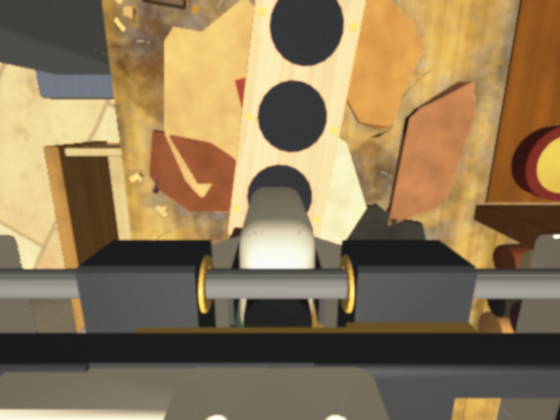

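Wrist view: pad_2 at (293,117), pad_1 at (307,26), pad_3 half hidden at (280,198), and the bottle held upright.

```bash
python3 - <<'E'
from h import *
c=np.load('c2.npy',allow_pickle=True).item()
i=cv2.imread('pics/w2.png');g=cv2.cvtColor(i,cv2.COLOR_BGR2GRAY)
m=((g<75)&(i.max(2).astype(int)-i.min(2)<25)).astype('uint8')
n,l,st,ce=cv2.connectedComponentsWithStats(m[70:165,240:345])
k=1+np.argmax(st[1:,4]);p=ce[k]+[240,70];print(p,st[k],ray(p,14,c),ray((307,26),14,c))
E
```

```text
[291.9 115.8] [  19   12   66   69 3563] [ 514.6 -237.7   14. ] [ 526.8 -162.3   14. ]
```

Call:
{"name": "servo_tool", "arguments": {
  "delta_rot": [
    [0,0,0],
    [0,0,0],
    [0,0,0],
    [0,0,0],
    [0,0,0],
    [0,0,0],
    [0,0,0],
    [0,0,0],
    [0,0,0]
  ],
  "translation": [
    [-2,2,10],
    [-2,2,20],
    [0,0,20],
    [0,0,20],
    [0,0,15],
    [0,0,8],
    [0,0,5],
    [0,0,3],
    [0,0,0]
  ],
  "claw": [0.8,0.8,0.8,0.8,0.8,0.8,0.8,0.8,0.8]
}}

```text
time_s: 9.0
tool_pos: [503.8, -315.9, 88.7]
eef_rot: [[0.0, 1.0, 0.0], [1.0, -0.0, -0.0], [-0.0, 0.0, -1.0]]
ft_force: [0.0, 0.9, -1.6]
grip_width: 33.7
finger_force: 14.9
```

Down 2.5 mm more, then open slowly.

Call:
{"name": "servo_tool", "arguments": {
  "delta_rot": [
    [0,0,0],
    [0,0,0],
    [0,0,0],
    [0,0,0],
    [0,0,0]
  ],
  "translation": [
    [0,-1,1],
    [0,0,1],
    [0,0,1],
    [0,0,0.3],
    [0,0,0]
  ],
  "claw": [0.8,0.8,0.8,0.8,0.8]
}}

```text
time_s: 9.62
tool_pos: [502.7, -316.1, 85.9]
eef_rot: [[0.001, 1.0, 0.001], [1.0, -0.001, 0.0], [0.0, 0.001, -1.0]]
ft_force: [-1.9, 2.0, 4.6]
grip_width: 33.4
finger_force: 15.0
```

Call:
{"name": "servo_tool", "arguments": {
  "delta_rot": [
    [0,0,0],
    [0,0,0],
    [0,0,0],
    [0,0,0],
    [0,0,0],
    [0,0,0],
    [0,0,0],
    [0,0,0],
    [0,0,0],
    [0,0,0],
    [0,0,0],
    [0,0,0]
  ],
  "translation": [
    [0,0,0],
    [0,0,0],
    [0,0,0],
    [0,0,0],
    [0,0,0],
    [0,0,-10],
    [0,0,-20],
    [0,0,-30],
    [0,0,-40],
    [0,0,-40],
    [0,0,-40],
    [0,0,-40]
  ],
  "claw": [0.6,0.55,0.45,0.3,0,0,0,0,0,0,0,0]
}}

```text
time_s: 11.12
tool_pos: [502.2, -316.1, 308.2]
eef_rot: [[0.001, 1.0, 0.001], [1.0, -0.001, -0.001], [-0.001, 0.001, -1.0]]
ft_force: [0.9, -0.6, -0.8]
grip_width: 91.5
finger_force: 0.0
```

Call:
{"name": "servo_tool", "arguments": {
  "delta_rot": [
    [0,0,0],
    [0,0,0],
    [0,0,0],
    [0,0,0],
    [0,0,0],
    [0,0,0],
    [0,0,0],
    [0,0,0],
    [0,0,0],
    [0,0,0],
    [0,0,0],
    [0,0,0]
  ],
  "translation": [
    [20,-20,0],
    [45,-25,0],
    [50,-20,0],
    [50,0,0],
    [50,0,0],
    [50,0,0],
    [50,0,0],
    [50,0,0],
    [50,0,0],
    [50,40,0],
    [50,50,0],
    [40,50,0]
  ],
  "claw": [0,0,0,0,0,0,0,0,0,0,0,0]
}}

```text
time_s: 12.62
tool_pos: [571.0, 233.1, 307.0]
eef_rot: [[-0.001, 1.0, 0.002], [1.0, 0.001, 0.001], [0.001, 0.002, -1.0]]
ft_force: [0.6, -0.6, 1.1]
grip_width: 91.8
finger_force: 0.0
```

Call:
{"name": "servo_tool", "arguments": {
  "delta_rot": [
    [0,0,0],
    [0,0,0]
  ],
  "translation": [
    [0,15,0],
    [0,0,0]
  ],
  "claw": [0,0]
}}

```text
time_s: 12.88
tool_pos: [585.6, 229.7, 305.9]
eef_rot: [[0.002, 1.0, 0.001], [1.0, -0.002, -0.002], [-0.002, 0.001, -1.0]]
ft_force: [-0.5, -0.7, 0.7]
grip_width: 91.9
finger_force: 0.0
```

```bash
python3 - <<'E'
from h import *
s=observe();print(s['time_s'],s['tool_pos'],s['ft_force'])
c=get_calibration('wrist');i=grab_frame('wrist');cv2.imwrite('pics/w3.png',i);np.save('c3.npy',c,allow_pickle=True)
E
```

```text
12.875 [585.6 229.7 305.9] [-0.5 -0.7  0.7]
```

View pics/w3.png

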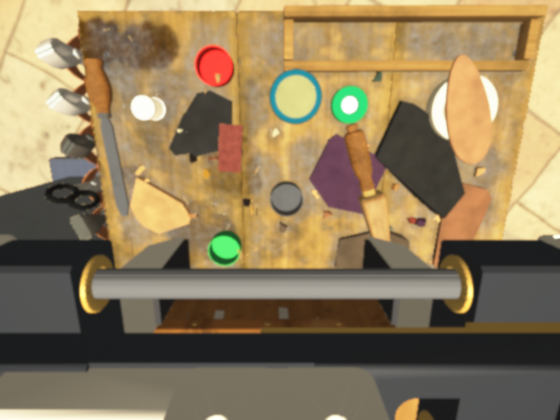

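Wrist view: tin lid at (296,96), with the green ring at (350,104) and the tray rail above it. The dark cup is at (287,198) and the spool at (143,107). I'll grasp the tin on the diagonal.

```bash
python3 - <<'E'
from h import *
c=np.load('c3.npy',allow_pickle=True).item()
for n,p,z in[('tin',(296.5,96.5),58),('ring',(350,104),20),('cup',(287,196.5),26),('spool',(143.5,106.5),41)]:print(n,ray(p,z,c))
E
```

```text
tin [610.9 324.1  58. ]
ring [680.5 317.5  20. ]
cup [602.  199.7  26. ]
spool [429.1 314.3  41. ]
```

Call:
{"name": "servo_tool", "arguments": {
  "delta_rot": [
    [0,0,0],
    [0,0,0],
    [0,0,0],
    [0,0,9],
    [0,0,9],
    [0,0,9],
    [0,0,9],
    [0,0,9],
    [0,0,0],
    [0,0,0],
    [0,0,0],
    [0,0,0]
  ],
  "translation": [
    [25,6,0],
    [45,12,0],
    [24,6,0],
    [0,0,15],
    [0,0,25],
    [0,0,25],
    [0,0,25],
    [0,0,25],
    [0,0,25],
    [0,0,25],
    [0,0,20],
    [0,0,0]
  ],
  "claw": [0.15,0.15,0.15,0.15,0.15,0.15,0.15,0.15,0.15,0.15,0.15,0.15]
}}

```text
time_s: 14.42
tool_pos: [607.8, 324.6, 119.7]
eef_rot: [[0.708, 0.706, -0.002], [0.706, -0.708, -0.001], [-0.002, -0.001, -1.0]]
ft_force: [0.1, 1.1, 0.2]
grip_width: 78.2
finger_force: 0.0
```

Call:
{"name": "servo_tool", "arguments": {
  "delta_rot": [
    [0,0,0],
    [0,0,0],
    [0,0,0],
    [0,0,0],
    [0,0,0],
    [0,0,0],
    [0,0,0],
    [0,0,0],
    [0,0,0],
    [0,0,0],
    [0,0,0],
    [0,0,0]
  ],
  "translation": [
    [1,1,20],
    [0,0,20],
    [0,0,15],
    [0,0,12],
    [0,0,8],
    [0,0,0],
    [0,0,0],
    [0,0,0],
    [0,0,0],
    [0,0,0],
    [0,0,0],
    [0,0,0]
  ],
  "claw": [0.15,0.15,0.15,0.15,0.15,0.15,0.2,0.28,0.34,0.45,0.45,0.45],
  "newtons": 18
}}

```text
time_s: 15.92
tool_pos: [610.4, 325.5, 45.6]
eef_rot: [[0.707, 0.707, 0.0], [0.707, -0.707, 0.001], [0.001, -0.0, -1.0]]
ft_force: [-1.9, 1.6, 5.1]
grip_width: 60.2
finger_force: 18.0
```

Call:
{"name": "servo_tool", "arguments": {
  "delta_rot": [
    [0,0,0],
    [0,0,0],
    [0,0,0],
    [0,0,0],
    [0,0,-9],
    [0,0,-9],
    [0,0,-9],
    [0,0,-9],
    [0,0,-9],
    [0,0,0],
    [0,0,0],
    [0,0,0]
  ],
  "translation": [
    [0,0,-10],
    [0,0,-25],
    [0,0,-35],
    [0,0,-35],
    [0,0,-35],
    [0,0,-35],
    [0,0,-35],
    [0,0,-30],
    [0,0,-20],
    [-20,-30,0],
    [-30,-45,0],
    [-30,-50,0]
  ],
  "claw": [0.45,0.45,0.45,0.45,0.45,0.45,0.45,0.45,0.45,0.45,0.45,0.45]
}}

```text
time_s: 17.42
tool_pos: [484.3, 243.6, 305.1]
eef_rot: [[0.001, 1.0, 0.0], [1.0, -0.001, -0.001], [-0.001, 0.0, -1.0]]
ft_force: [0.3, 0.1, 0.4]
grip_width: 60.1
finger_force: 18.0
```

Call:
{"name": "servo_tool", "arguments": {
  "delta_rot": [
    [0,0,0],
    [0,0,0],
    [0,0,0],
    [0,0,0],
    [0,0,0],
    [0,0,0],
    [0,0,0],
    [0,0,0],
    [0,0,0],
    [0,0,0],
    [0,0,0],
    [0,0,0]
  ],
  "translation": [
    [-45,-30,0],
    [-50,0,0],
    [-50,0,0],
    [-50,0,0],
    [-50,0,0],
    [-50,0,0],
    [-50,0,0],
    [-50,0,0],
    [-50,20,0],
    [-28,30,0],
    [-10,10,30],
    [0,0,30]
  ],
  "claw": [0.45,0.45,0.45,0.45,0.45,0.45,0.45,0.45,0.45,0.45,0.45,0.45]
}}

```text
time_s: 18.92
tool_pos: [515.3, -239.6, 244.5]
eef_rot: [[0.003, 1.0, 0.0], [1.0, -0.003, -0.001], [-0.001, 0.0, -1.0]]
ft_force: [-0.3, -0.3, -1.8]
grip_width: 60.0
finger_force: 18.0
```

Call:
{"name": "servo_tool", "arguments": {
  "delta_rot": [
    [0,0,0],
    [0,0,0],
    [0,0,0],
    [0,0,0],
    [0,0,0],
    [0,0,0],
    [0,0,0],
    [0,0,0],
    [0,0,0],
    [0,0,0]
  ],
  "translation": [
    [1,-1,30],
    [0,0,35],
    [0,0,35],
    [0,0,30],
    [0,0,20],
    [0,0,15],
    [0,0,8],
    [0,0,5],
    [0,0,4],
    [0,0,0]
  ],
  "claw": [0.45,0.45,0.45,0.45,0.45,0.45,0.45,0.45,0.45,0.45]
}}

```text
time_s: 20.18
tool_pos: [514.2, -236.8, 63.3]
eef_rot: [[0.0, 1.0, 0.0], [1.0, -0.0, 0.0], [0.0, 0.0, -1.0]]
ft_force: [-0.7, 0.1, -2.0]
grip_width: 60.0
finger_force: 18.0
```

Call:
{"name": "servo_tool", "arguments": {
  "delta_rot": [
    [0,0,0],
    [0,0,0],
    [0,0,0],
    [0,0,0],
    [0,0,0]
  ],
  "translation": [
    [-1,0,1],
    [0,0,1],
    [0,0,1],
    [0,0,0.5],
    [0,0,0]
  ],
  "claw": [0.45,0.45,0.45,0.45,0.45]
}}

```text
time_s: 20.8
tool_pos: [514.1, -237.8, 59.7]
eef_rot: [[0.0, 1.0, -0.0], [1.0, -0.0, 0.0], [0.0, -0.0, -1.0]]
ft_force: [-0.1, -0.3, -1.6]
grip_width: 60.2
finger_force: 18.0
```

Call:
{"name": "servo_tool", "arguments": {
  "delta_rot": [
    [0,0,0],
    [0,0,0],
    [0,0,0],
    [0,0,0],
    [0,0,0],
    [0,0,0],
    [0,0,0],
    [0,0,0],
    [0,0,0],
    [0,0,0],
    [0,0,0],
    [0,0,0]
  ],
  "translation": [
    [0,0,0],
    [0,0,0],
    [0,0,0],
    [0,0,0],
    [0,0,0],
    [0,0,-10],
    [0,0,-30],
    [0,0,-40],
    [0,0,-45],
    [0,0,-45],
    [0,0,-45],
    [25,-20,-30]
  ],
  "claw": [0.32,0.3,0.2,0.1,0.0,0,0,0,0,0,0,0]
}}

```text
time_s: 22.3
tool_pos: [494.6, -214.4, 307.5]
eef_rot: [[0.003, 1.0, 0.003], [1.0, -0.003, -0.002], [-0.002, 0.003, -1.0]]
ft_force: [0.4, 1.6, 1.1]
grip_width: 91.7
finger_force: 0.0
```

Call:
{"name": "servo_tool", "arguments": {
  "delta_rot": [
    [0,0,0],
    [0,0,0],
    [0,0,0],
    [0,0,0],
    [0,0,0],
    [0,0,0],
    [0,0,0],
    [0,0,0],
    [0,0,0],
    [0,0,0],
    [0,0,0],
    [0,0,0]
  ],
  "translation": [
    [40,-22,0],
    [50,-20,0],
    [50,-15,0],
    [50,-10,0],
    [50,0,0],
    [50,0,0],
    [50,0,0],
    [50,0,20],
    [50,0,30],
    [48,0,35],
    [40,0,35],
    [0,0,30]
  ],
  "claw": [0.42,0.42,0.42,0.42,0.42,0.42,0.42,0.42,0.42,0.42,0.42,0.42]
}}

```text
time_s: 23.8
tool_pos: [426.6, 318.6, 153.6]
eef_rot: [[-0.004, 1.0, 0.0], [1.0, 0.004, 0.0], [0.0, 0.0, -1.0]]
ft_force: [1.3, 0.2, -0.4]
grip_width: 53.4
finger_force: 0.0
```

Call:
{"name": "servo_tool", "arguments": {
  "delta_rot": [
    [0,0,0]
  ],
  "translation": [
    [0,0,0]
  ],
  "claw": [0.42]
}}

```text
time_s: 23.92
tool_pos: [426.2, 314.3, 153.5]
eef_rot: [[0.0, 1.0, -0.003], [1.0, -0.0, -0.003], [-0.003, -0.003, -1.0]]
ft_force: [0.2, -0.9, 1.5]
grip_width: 53.2
finger_force: 0.0
```

Call:
{"name": "servo_tool", "arguments": {
  "delta_rot": [
    [0,0,0],
    [0,0,0],
    [0,0,0],
    [0,0,0],
    [0,0,0],
    [0,0,0],
    [0,0,0],
    [0,0,0],
    [0,0,0],
    [0,0,0],
    [0,0,0],
    [0,0,0]
  ],
  "translation": [
    [0,1,30],
    [0,0,35],
    [0,0,30],
    [0,0,20],
    [0,0,12],
    [0,0,0],
    [0,0,0],
    [0,0,0],
    [0,0,0],
    [0,0,0],
    [0,0,0],
    [0,0,0]
  ],
  "claw": [0.42,0.42,0.42,0.42,0.42,0.42,0.5,0.58,0.64,0.7,0.8,0.8],
  "newtons": 8
}}

```text
time_s: 25.42
tool_pos: [428.3, 315.4, 27.9]
eef_rot: [[0.0, 1.0, -0.0], [1.0, -0.0, 0.0], [0.0, -0.0, -1.0]]
ft_force: [-2.0, -0.1, 4.9]
grip_width: 28.9
finger_force: 8.0
```

Call:
{"name": "servo_tool", "arguments": {
  "delta_rot": [
    [0,0,0],
    [0,0,0],
    [0,0,0],
    [0,0,0],
    [0,0,0],
    [0,0,0],
    [0,0,0],
    [0,0,0],
    [0,0,0],
    [0,0,0],
    [0,0,0],
    [0,0,0]
  ],
  "translation": [
    [0,0,-15],
    [0,0,-35],
    [0,0,-40],
    [0,0,-45],
    [0,0,-45],
    [-20,0,-40],
    [-35,0,-35],
    [-40,0,-20],
    [-45,0,0],
    [-45,0,0],
    [-45,0,0],
    [-45,0,0]
  ],
  "claw": [0.8,0.8,0.8,0.8,0.8,0.8,0.8,0.8,0.8,0.8,0.8,0.8]
}}

```text
time_s: 26.92
tool_pos: [427.8, 38.3, 303.3]
eef_rot: [[0.001, 1.0, 0.0], [1.0, -0.001, 0.001], [0.001, 0.0, -1.0]]
ft_force: [0.7, -0.0, -0.3]
grip_width: 28.7
finger_force: 8.0
```

Call:
{"name": "servo_tool", "arguments": {
  "delta_rot": [
    [0,0,0],
    [0,0,0],
    [0,0,0],
    [0,0,0],
    [0,0,0],
    [0,0,0],
    [0,0,0],
    [0,0,0],
    [0,0,0],
    [0,0,0],
    [0,0,0],
    [0,0,0]
  ],
  "translation": [
    [-45,0,0],
    [-45,10,0],
    [-45,30,0],
    [-40,30,0],
    [-25,28,20],
    [0,0,40],
    [0,0,45],
    [0,0,45],
    [0,0,40],
    [0,0,30],
    [0,0,20],
    [0,0,0]
  ],
  "claw": [0.8,0.8,0.8,0.8,0.8,0.8,0.8,0.8,0.8,0.8,0.8,0.8]
}}

```text
time_s: 28.42
tool_pos: [525.3, -159.6, 62.3]
eef_rot: [[0.001, 1.0, -0.002], [1.0, -0.001, 0.001], [0.001, -0.002, -1.0]]
ft_force: [0.3, -0.0, 0.5]
grip_width: 28.8
finger_force: 8.0
```

Target z is 42, so 20.5 mm down, then release with a modest opening.

Call:
{"name": "servo_tool", "arguments": {
  "delta_rot": [
    [0,0,0],
    [0,0,0],
    [0,0,0],
    [0,0,0],
    [0,0,0],
    [0,0,0]
  ],
  "translation": [
    [0,0.5,10],
    [0,0,5],
    [0,0,3],
    [0,0,1.5],
    [0,0,1],
    [0,0,0]
  ],
  "claw": [0.8,0.8,0.8,0.8,0.8,0.8]
}}

```text
time_s: 29.18
tool_pos: [526.7, -159.8, 42.3]
eef_rot: [[0.0, 1.0, 0.0], [1.0, -0.0, 0.0], [0.0, 0.0, -1.0]]
ft_force: [0.3, -0.0, -0.5]
grip_width: 28.9
finger_force: 8.0
```

Call:
{"name": "servo_tool", "arguments": {
  "delta_rot": [
    [0,0,0],
    [0,0,0],
    [0,0,0],
    [0,0,0],
    [0,0,0],
    [0,0,0],
    [0,0,0],
    [0,0,0],
    [0,0,0],
    [0,0,0],
    [0,0,0],
    [0,0,0]
  ],
  "translation": [
    [0,0,0.5],
    [0,0,0],
    [0,0,0],
    [0,0,0],
    [0,0,0],
    [0,0,-15],
    [0,0,-35],
    [0,0,-45],
    [0,0,-45],
    [0,0,-45],
    [0,0,-45],
    [10,-20,-35]
  ],
  "claw": [0.8,0.66,0.6,0.5,0.4,0.4,0.4,0.3,0.2,0.1,0,0]
}}

```text
time_s: 30.68
tool_pos: [507.0, -150.7, 309.5]
eef_rot: [[0.002, 1.0, 0.002], [1.0, -0.002, -0.001], [-0.001, 0.002, -1.0]]
ft_force: [-0.2, 1.5, 1.4]
grip_width: 91.2
finger_force: 0.0
```

Call:
{"name": "servo_tool", "arguments": {
  "delta_rot": [
    [0,0,0],
    [0,0,0],
    [0,0,0],
    [0,0,0],
    [0,0,0],
    [0,0,0],
    [0,0,0],
    [0,0,0],
    [0,0,0],
    [0,0,0]
  ],
  "translation": [
    [30,-30,0],
    [45,-30,0],
    [45,0,0],
    [45,0,0],
    [45,0,0],
    [45,30,0],
    [40,45,0],
    [35,45,0],
    [0,20,0],
    [0,0,0]
  ],
  "claw": [0,0,0,0,0,0,0,0,0,0]
}}

```text
time_s: 31.92
tool_pos: [587.6, 179.4, 306.9]
eef_rot: [[0.002, 1.0, 0.0], [1.0, -0.002, -0.002], [-0.002, 0.0, -1.0]]
ft_force: [-0.6, -0.4, 0.3]
grip_width: 91.9
finger_force: 0.0
```

```bash
python3 - <<'E'
from h import *
s=observe();print(s['time_s'],s['tool_pos'],s['ft_force'])
c=get_calibration('wrist');i=grab_frame('wrist');cv2.imwrite('pics/w4.png',i);np.save('c4.npy',c,allow_pickle=True)
t=grab_frame('top');cv2.imwrite('pics/top4.png',t)
E
```

```text
31.925 [587.6 179.4 306.9] [-0.6 -0.4  0.3]
```

View pics/w4.png

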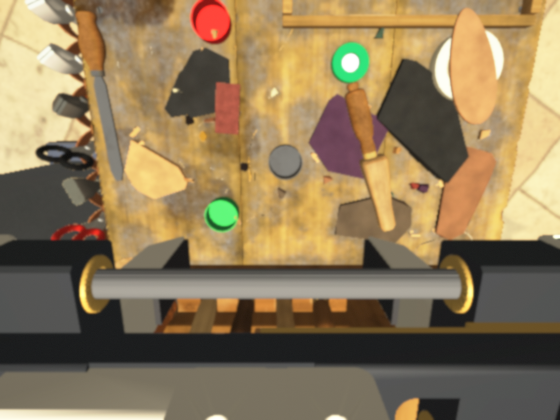

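Wrist view: dark cup at (285,161), nothing else displaced.

```bash
python3 - <<'E'
from h import *
c=np.load('c4.npy',allow_pickle=True).item()
print(ray((285.5,159.5),26,c))
i=cv2.imread('pics/top4.png');cv2.imwrite('pics/c5.png',cv2.resize(i[150:260,280:460],None,fx=4.4,fy=4.4,interpolation=cv2.INTER_CUBIC))
E
```

```text
[601.5 198.3  26. ]
```

View pics/c5.png

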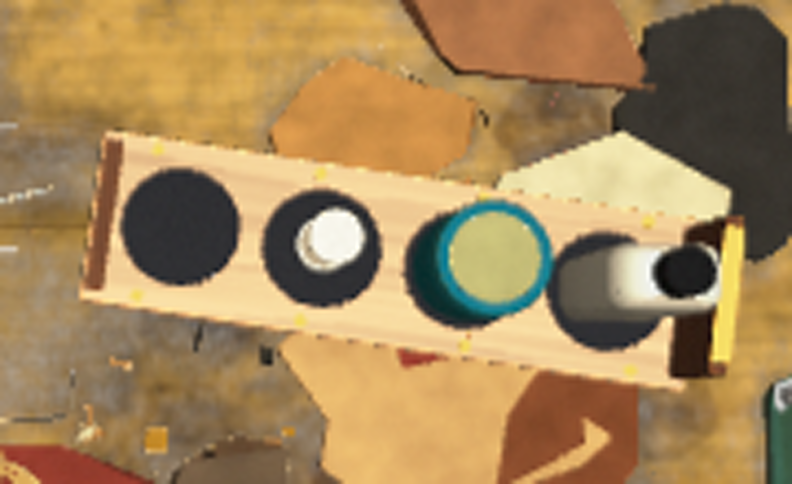

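Top crop: bottle, tin and spool stand upright, each on its own pad. Next, the cup.

Call:
{"name": "servo_tool", "arguments": {
  "delta_rot": [
    [0,0,0],
    [0,0,0],
    [0,0,0],
    [0,0,0],
    [0,0,0],
    [0,0,0],
    [0,0,0],
    [0,0,0],
    [0,0,0],
    [0,0,0]
  ],
  "translation": [
    [15,14,20],
    [0,0,40],
    [0,0,45],
    [0,0,45],
    [0,0,45],
    [0,0,40],
    [0,0,25],
    [0,0,12],
    [0,0,6],
    [0,0,0]
  ],
  "claw": [0.3,0.3,0.3,0.3,0.3,0.3,0.3,0.3,0.3,0.3]
}}

```text
time_s: 33.28
tool_pos: [601.0, 195.3, 29.5]
eef_rot: [[0.0, 1.0, 0.001], [1.0, -0.0, 0.001], [0.001, 0.001, -1.0]]
ft_force: [-1.4, -0.7, -0.3]
grip_width: 64.5
finger_force: 0.0
```

Call:
{"name": "servo_tool", "arguments": {
  "delta_rot": [
    [0,0,0],
    [0,0,0],
    [0,0,0],
    [0,0,0],
    [0,0,0],
    [0,0,0],
    [0,0,0]
  ],
  "translation": [
    [0,0,2],
    [0,0,0],
    [0,0,0],
    [0,0,0],
    [0,0,0],
    [0,0,0],
    [0,0,0]
  ],
  "claw": [0.35,0.4,0.45,0.5,0.6,0.6,0.6],
  "newtons": 10
}}

```text
time_s: 34.15
tool_pos: [600.8, 195.2, 26.8]
eef_rot: [[0.0, 1.0, -0.0], [1.0, -0.0, 0.0], [0.0, -0.0, -1.0]]
ft_force: [-1.5, 0.5, 1.9]
grip_width: 44.4
finger_force: 10.0
```

Call:
{"name": "servo_tool", "arguments": {
  "delta_rot": [
    [0,0,0],
    [0,0,0],
    [0,0,0],
    [0,0,0],
    [0,0,0],
    [0,0,0],
    [0,0,0],
    [0,0,0],
    [0,0,0],
    [0,0,0],
    [0,0,0],
    [0,0,0]
  ],
  "translation": [
    [0,0,-15],
    [0,0,-35],
    [0,0,-45],
    [0,0,-45],
    [0,0,-45],
    [0,-20,-45],
    [0,-40,-45],
    [-20,-45,0],
    [-40,-30,0],
    [-45,0,0],
    [-45,0,0],
    [-45,0,0]
  ],
  "claw": [0.6,0.6,0.6,0.6,0.6,0.6,0.6,0.6,0.6,0.6,0.6,0.6]
}}

```text
time_s: 35.65
tool_pos: [465.3, -1.5, 302.5]
eef_rot: [[0.001, 1.0, 0.001], [1.0, -0.001, 0.001], [0.001, 0.001, -1.0]]
ft_force: [-1.1, 0.5, -0.2]
grip_width: 44.7
finger_force: 10.0
```

Call:
{"name": "servo_tool", "arguments": {
  "delta_rot": [
    [0,0,0],
    [0,0,0],
    [0,0,0],
    [0,0,0],
    [0,0,0],
    [0,0,0],
    [0,0,0],
    [0,0,0],
    [0,0,0],
    [0,0,0],
    [0,0,0],
    [0,0,0]
  ],
  "translation": [
    [-45,0,0],
    [-35,0,0],
    [-5,20,20],
    [0,30,35],
    [0,22,40],
    [0,0,45],
    [0,0,45],
    [0,0,35],
    [0,0,20],
    [0,0,8],
    [0,0,4],
    [0,0,0]
  ],
  "claw": [0.6,0.6,0.6,0.6,0.6,0.6,0.6,0.6,0.6,0.6,0.6,0.6]
}}

```text
time_s: 37.15
tool_pos: [538.1, -84.8, 50.4]
eef_rot: [[0.0, 1.0, 0.001], [1.0, -0.0, 0.0], [0.0, 0.001, -1.0]]
ft_force: [-0.3, -0.2, -1.0]
grip_width: 44.3
finger_force: 10.0
```

Target z is 40.8, so 9.5 mm down.

Call:
{"name": "servo_tool", "arguments": {
  "delta_rot": [
    [0,0,0],
    [0,0,0],
    [0,0,0],
    [0,0,0],
    [0,0,0]
  ],
  "translation": [
    [0,0,4],
    [0,0,3],
    [0,0,1.5],
    [0,0,1],
    [0,0,0]
  ],
  "claw": [0.6,0.6,0.6,0.6,0.6]
}}

```text
time_s: 37.78
tool_pos: [537.7, -84.8, 40.7]
eef_rot: [[0.001, 1.0, 0.0], [1.0, -0.001, 0.001], [0.001, 0.0, -1.0]]
ft_force: [-2.2, 0.9, 7.7]
grip_width: 44.7
finger_force: 10.0
```

Call:
{"name": "servo_tool", "arguments": {
  "delta_rot": [
    [0,0,0],
    [0,0,0],
    [0,0,0],
    [0,0,0],
    [0,0,0],
    [0,0,0],
    [0,0,0],
    [0,0,0],
    [0,0,0],
    [0,0,0],
    [0,0,0],
    [0,0,0]
  ],
  "translation": [
    [0,0,0],
    [0,0,0],
    [0,0,0],
    [0,0,0],
    [0,0,-15],
    [0,0,-35],
    [0,0,-45],
    [0,0,-45],
    [0,0,-45],
    [0,-40,-45],
    [0,-45,-20],
    [0,0,0]
  ],
  "claw": [0.48,0.4,0.3,0.2,0.2,0.2,0.2,0.1,0,0,0,0]
}}

```text
time_s: 39.28
tool_pos: [450.7, -85.2, 292.0]
eef_rot: [[0.001, 1.0, 0.002], [1.0, -0.001, 0.005], [0.005, 0.002, -1.0]]
ft_force: [1.1, 1.0, -0.9]
grip_width: 91.6
finger_force: 0.0
```

Call:
{"name": "servo_tool", "arguments": {
  "delta_rot": [
    [0,0,0],
    [0,0,0],
    [0,0,0],
    [0,0,0],
    [0,0,0],
    [0,0,0],
    [0,0,0],
    [0,0,0],
    [0,0,0]
  ],
  "translation": [
    [30,0,-20],
    [45,0,0],
    [45,0,0],
    [45,0,0],
    [45,0,0],
    [45,0,0],
    [45,0,0],
    [30,0,0],
    [0,0,0]
  ],
  "claw": [0,0,0,0,0,0,0,0,0]
}}

```text
time_s: 40.4
tool_pos: [452.7, 247.3, 309.8]
eef_rot: [[-0.003, 1.0, -0.0], [1.0, 0.003, -0.002], [-0.002, -0.0, -1.0]]
ft_force: [-0.8, -0.6, 0.7]
grip_width: 92.2
finger_force: 0.0
```

```bash
python3 - <<'E'
from h import *
s=observe();print(s['time_s'],s['tool_pos'],s['ft_force'])
i=grab_frame('top');cv2.imwrite('pics/c6.png',cv2.resize(i[150:260,280:460],None,fx=4.4,fy=4.4,interpolation=cv2.INTER_CUBIC))
E
```

```text
40.4 [452.7 247.3 309.8] [-0.8 -0.6  0.7]
```

View pics/c6.png

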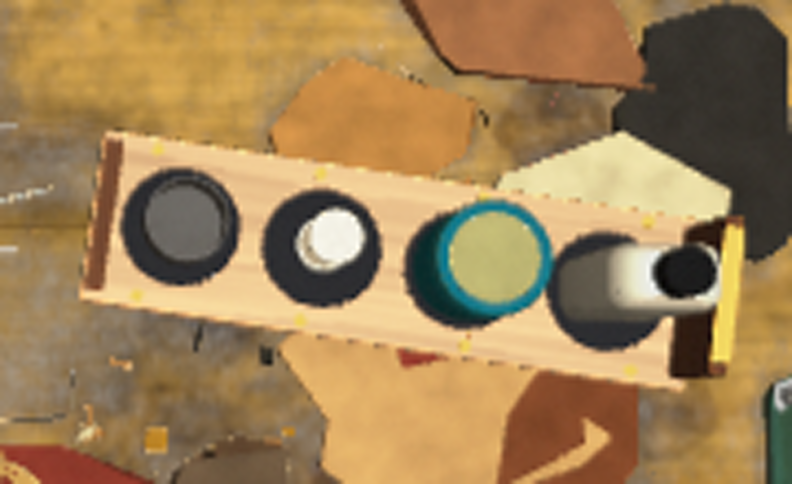

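All four stand on their pads. A quick numeric check, then hand in.

```bash
python3 - <<'E'
from h import *
c=get_calibration('top')
for n,p,z,t in[('cup',(188,221),40,(537.5,-84.3)),('spool',(340,236),55,(525.7,-161.3)),('tin',(495,257),72,(513.5,-238)),('cap',(685,272),126,(502.3,-314.8))]:
    print(n,ray(((p[0]+.5)/4.4-.5+280,(p[1]+.5)/4.4-.5+150),z,c)[:2]-t)
E
```

```text
cup [-0.8 -1.2]
spool [ 1.1 -1.8]
tin [ 0.5 -0.6]
cap [-1.2  1.4]
```

```bash
python3 -c "
from station import *
print(job_done())"
```

```text
the job is handed in; nothing more can be done
None
```

The job is handed in: the bottle, tin, spool and cup stand upright on pads 4, 3, 2 and 1, tallest next to the end stop, each within about 2 mm of its pad centre in the last top view; it took about 40 s of the 128 s, and I never touched the sanding block.

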